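# Slide a framed sample plate home under the sprung stage clips

## Task

Slide the framed glass sample plate along the deck of the black stage, in between the side guides and under the two sprung clips, until it is fully home against the end stop and both clips have snapped down behind its front bar onto the glass. Leave the screwdriver, the small ring and the grey box that lie about the stage where they are.

Things in the scene. Friction and masses are not known exactly. Their poses are not given: they have to be found in the camera images.
- plate_mid (a point): Centre, half-way up, of the framed glass sample plate lying on the deck's loading end, off centre and askew: 80 mm along its x, 90 mm along its y, about 180 g. Raised aluminium frame 12 mm high all round (front +x and rear -x bars 10 mm wide, side bars 8 mm); the glass inside is 6 mm thick. Slippery. The point is 6 mm above its underside. x: sliding direction, z up.
- home (a point): Where plate_mid must end, 6 mm above the deck, 18 mm above the table. Stage fixed; x: direction the plate slides, y across, z up. In this frame the black deck, 12 mm thick, spans x -190 to +105, y -100 to +100 mm, bare from x -190 to -43 mm (loading end, nearest the robot). Nothing on the stage rises over 38 mm above the deck. Stop face at x +40 mm.
- stop_face (a point): Foot of the end stop's face, on the deck, on the stage's centre line; axes as home. The stop is an aluminium bar 94 mm long, 10 mm high; the plate is home when its front bar touches it.
- guide_mouth (a point): On the deck, centre of the mouth of the guides, 43 mm before home; axes as home. From here two aluminium lead-ins, 132 mm apart, narrow over 31 mm of x to straight side guides 96 mm apart (3 mm of play each side of the plate) that run to 96 mm past the mouth; all are 8 mm thick, 12 mm high.
- clip_left (a joint): Steel spring clip left (+y) of the centre line: 62 mm arm hinged behind the stop. 0 rad: empty, its nose 3 mm above the deck, at x +16, y 28 mm off centre in home's frame; upturned tip reaches x -15. Grows as the nose rises: 0.05 with the nose on the glass, 0.15 on the frame. The plate's front bar lifts it by the tip. Nose presses 1 to 2 N; sliding the plate under both clips takes 5 to 10 N.
- clip_right (a joint): Steel spring clip right (-y) of the centre line: 62 mm arm hinged behind the stop. 0 rad: empty, its nose 3 mm above the deck, at x +16, y 28 mm off centre in home's frame; upturned tip reaches x -15. Grows as the nose rises: 0.05 with the nose on the glass, 0.15 on the frame. The plate's front bar lifts it by the tip. Nose presses 1 to 2 N; sliding the plate under both clips takes 5 to 10 N.
- screwdriver: Bystander: screwdriver 160 mm long lying on the table left of the stage; origin at the middle of its underside.
- lens_ring: Bystander: small black ring 26 mm across, 8 mm high, lying on the deck outside the left side guide; origin under its centre.
- slide_box: Bystander: closed grey plastic box 100 x 80 x 32 mm on the table right of the stage; origin under its centre.
- plate: The same plate's body, origin under its centre, on its underside; axes as for plate_mid.
Things that resemble listed ones, but are neither listed nor needed, are in the scene too. What is shaped like the plate but blue, green or red is not meant.

How it is judged:
At the end, for the whole second after the job is handed in: The plate lies at rest and flat (within 0.06 rad) on the deck, its centre within 4 mm of home along the sliding direction, 6 mm across and 3 mm in height, square to the stage within 0.08 rad, with both clips down on the glass (each between 0.025 and 0.10 rad) (x of plate_mid in the frame of home between -0.004 and 0.004 m and y of plate_mid in the frame of home between -0.006 and 0.006 m and z of plate_mid in the frame of home between -0.003 and 0.003 m and angle between the x axis of plate_mid and the x axis of home, either way round below 0.08 rad and angle between plate_mid's own z axis and vertical below 0.06 rad and value of joint clip_left between 0.025 and 0.1 rad and value of joint clip_right between 0.025 and 0.1 rad and linear speed of plate below 0.01 m/s); the robot touches nothing.
It fails at once if the screwdriver, ring or box was moved more than 30 mm (distance of any of screwdriver, lens_ring, slide_box from where it was at the start of the episode above 0.03 m).
It fails at once if the plate was tipped (angle between plate_mid's own z axis and vertical above 0.5 rad).
It also fails if it takes over 48 s, if anything falls off the work surface, if the arm or the gripper's body presses on something with over 40 N, if the wrist force passes 120 N, or if a joint passes its speed limit or range.

## Robot

A 6-joint arm with a two-finger parallel gripper is mounted at the origin on the work surface. World frame = base frame: x ahead of the robot, y to its left, z up, the work surface at z = 0. Lengths are in m, angles in rad, forces in N, time in s.
With the tool pointing down it reaches from about 0.425 to 0.925 m from the base axis. Payload 12.5 kg.
Tool frame: the origin (TCP) lies on the centre line of the jaws, within the pads' length; the fingertips stand robot.finger_overhang ahead of it and the grasp point (between the pads) lies 5 mm behind it (robot.finger_overhang is the distance from the TCP to the fingertips, in m); z points along the fingers, y is the line along which they close (so a half turn about z gives the same grasp; the last joint's range is limited). The gripper opens to 85 mm and grips with 20 to 120 N. Pads are 22 mm wide; open, the fingers measure 114 mm over their backs; the gripper's body (76 mm by 85 mm) begins 54 mm behind the grasp point. The pads swing forward as they close: fully open they stand 13 mm farther back than shut.
Start: joints at [-1.432, 0.491, 1.559, -0, 1.092, -0.106], TCP at [0.151, -0.606, 0.245] pointing down, gripper open.
Joint ranges: [-3.1, 3.1], [-0.84, 2.19], [0.05, 2.79], [-1.13, 4.28], [0.06, 2.93], [-2.69, 2.69]. Speed limits (rad/s): [2.22, 2.22, 2.79, 3.14, 3.14, 3.14].

## Interface

Orientations are given as a 3x3 rotation matrix whose columns are the frame's x, y, z axes.
In Python, from workcell import robot, vision, workorder, nets gives the robot as it stands.
- The arm moves only by the tool apply_moves, never from a script. Its argument "moves" is a list of rows, each an object with "jaw": the opening, from 0 (shut) to 1 (fully open); "slide": the shift along the world's x, y, z in mm, a list of three; "roll": the turn about the world's z in rad. A call has 1 to 20 rows; each row is the pose to reach, as a shift and turn from the pose commanded when the call began; what a row does not reach only later rows make up. A row lasts 1/8 s, in which the tool goes at most 62.5 mm and 10.7 degrees, less where a joint would pass 70% of its speed; a pose out of reach is approached as far as the arm can. A call with a gripper value outside its range is refused whole. The fingers move at their own pace and stop on an object; the grip force is fixed at half the most. Time passes only in rows, so rows that repeat a pose let the fingers close. It gives the time, the measured TCP pose, the force, the opening and the grip force at its end, in the units of the state.
- robot.sense(): the state, without advancing time (a new reading comes with each control period).
- vision.camera(name): name is "side" or "top"; returns the picture (420x560x3 uint8, blue, green, red); there is no depth.
- vision.camera_info(name): a dict with "fx", "fy", "cx", "cy" (pixels), "eye" and "orientation" of the camera in the world. Camera axes: x right, y up, looking along -z (the intrinsics and any distortion apply to the point x, -y, -z); pixel columns grow to the right and rows downward; lengths in m; the calibration is good to about 2 mm. A picture is of the moment at which its call begins. camera_info takes no time and is no camera call.
- workorder.sign_off(): hands the job in; it is judged then, once.
Trained networks look in the newest picture that a camera, given by its name, has taken for a name from the list of things; names that differ only in an ending like _2 or _b are one class to them, and where a whole thing is asked for, a point or a joint stands for the part that bears it (a point fixed in the world has none). Each returns a list of dicts, best first, with "score" (0 to 1); they miss things now and then, are a little off and sometimes report something else, mostly with a low value. They report only what shows in the picture. A call takes as long as a camera call. They do not tell look-alikes from the thing itself.
- nets.find_in(camera, label): "uv" ([column, row] in pixels, amid what is visible of it).
- nets.tip_of(camera, label): "uv" ([column, row] in pixels: a listed point, or the origin of a listed thing).
The state is a dict: "t": time; "joint_positions": joint angles; "qvel": joint speeds; "effort": joint torques, N m; "tool_pos": TCP position; "tool_rot": TCP orientation; "wrist_force": force on the tool from outside, world axes, zero at the start; "ft_torque": the same for the moment, N m; "finger_gap": finger opening in m; "finger_force": force on a finger pad.
Only numpy, scipy, OpenCV 4.12 (cv2) and the standard library are available. Lean on these libraries where they do the work, as an engineer would, in place of code of your own. Each camera call takes 0.05 s, during which the arm holds its last target. There are 200 camera calls.

## Working session

There is one attempt and no reset: what is moved stays moved. The work goes in short steps, Python scripts to look and compute and a tool call to move; the robot and the scene stay as the last step left them, time stands still between calls to the robot, and variables do not carry over. Pictures are saved under pics/ and viewed, at most 10 in all, crops included, and the job is handed in when it is done.

Besides the shell and the picture viewer there is one more tool, called as name([rows], argument=value, ...), one row to a line, values as JSON. apply_moves: Moves the arm, as the interface text tells. Its arguments: {"type":"object","properties":{"moves":{"type":"array"}},"required":["moves"]}

```bash
mkdir -p pics
cat > h.py <<'E'
import numpy as np, cv2
from workcell import robot, vision, workorder, nets
def ray(cam,uv):
    c=vision.camera_info(cam); R=np.array(c["orientation"])
    d=R@np.array([(uv[0]-c["cx"])/c["fx"],-(uv[1]-c["cy"])/c["fy"],-1.0])
    return np.array(c["eye"]),d
def at(cam,uv,z):
    e,d=ray(cam,uv); return e+d*(z-e[2])/d[2]
def proj(cam,p):
    c=vision.camera_info(cam); q=np.array(c["orientation"]).T@(np.array(p)-c["eye"])
    return [c["cx"]+c["fx"]*q[0]/-q[2], c["cy"]+c["fy"]*q[1]/q[2]]
E
python3 - <<'E'
from h import *
print(robot.finger_overhang); print(vision.camera_info("top")); print(vision.camera_info("side"))
for c in("top","side"):
    cv2.imwrite(f"pics/{c}0.png",vision.camera(c))
for n,z in(("plate_mid",.018),("home",.018),("stop_face",.012),("guide_mouth",.012)):
    for c in("top","side"):
        for r in nets.tip_of(c,n)[:3]: print(n,c,r["score"],r["uv"],at(c,r["uv"],z).round(4))
E
```

```text
0.014
{'fx': 391.3944064226568, 'fy': 391.3944064226568, 'cx': 280.1616990902109, 'cy': 209.19703337080244, 'eye': array([0.47513017, 0.06550541, 0.86307776]), 'orientation': array([[-1.04141142e-02,  9.92876422e-01, -1.18692697e-01],
       [-9.99945685e-01, -1.03899756e-02,  8.22179810e-04],
       [-4.16891276e-04,  1.18694812e-01,  9.92930696e-01]])}
{'fx': 438.3219686577552, 'fy': 438.3219686577552, 'cx': 276.0318887567454, 'cy': 207.27573126181213, 'eye': array([ 0.53444913, -0.75114244,  0.58350531]), 'orientation': array([[ 0.99856271,  0.03382518, -0.04157375],
       [-0.05324267,  0.53714558, -0.84180749],
       [-0.00614313,  0.84281106,  0.53817448]])}
plate_mid top 0.86 [241.6, 252.4] [0.4836 0.1485 0.018 ]
plate_mid top 0.81 [236.0, 168.9] [0.6665 0.1611 0.018 ]
plate_mid top 0.67 [279.2, 311.7] [0.3585 0.0691 0.018 ]
plate_mid side 0.87 [173.3, 233.3] [0.347  0.0414 0.018 ]
plate_mid side 0.72 [312.4, 202.2] [0.6679 0.1508 0.018 ]
plate_mid side 0.64 [239.2, 211.9] [0.4903 0.1186 0.018 ]
home top 0.74 [369.1, 172.3] [ 0.6558 -0.1316  0.018 ]
home side 0.95 [321.5, 280.2] [ 0.6507 -0.1291  0.018 ]
stop_face top 0.7 [375.3, 158.0] [ 0.6893 -0.148   0.012 ]
stop_face side 0.72 [346.0, 286.3] [ 0.6956 -0.1421  0.012 ]
guide_mouth top 0.76 [363.7, 192.1] [ 0.6128 -0.1195  0.012 ]
guide_mouth side 0.81 [298.7, 278.9] [ 0.6086 -0.1162  0.012 ]
```

View pics/top0.png

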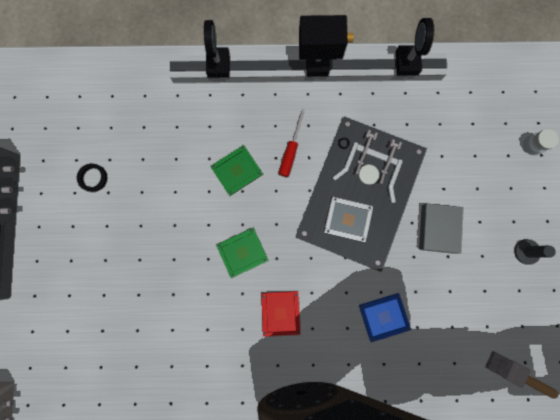

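View pics/side0.png

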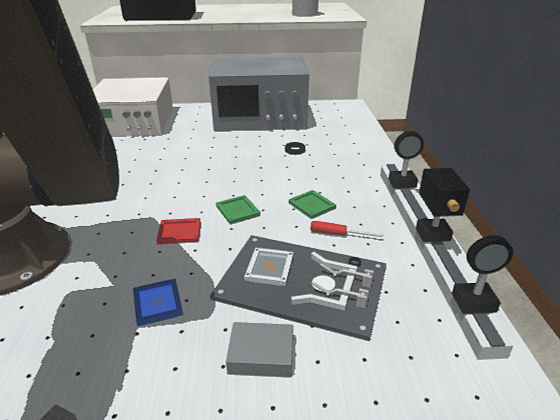

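Run:
```python
from h import *
a=cv2.imread("pics/top0.png")[105:275,285:435]; b=cv2.imread("pics/side0.png")[230:345,205:395]
cv2.imwrite("pics/tz.png",cv2.resize(a,None,fx=3.5,fy=3.5,interpolation=cv2.INTER_CUBIC))
cv2.imwrite("pics/sz.png",cv2.resize(b,None,fx=4,fy=4,interpolation=cv2.INTER_CUBIC))
```

```text
(no output)
```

View pics/tz.png

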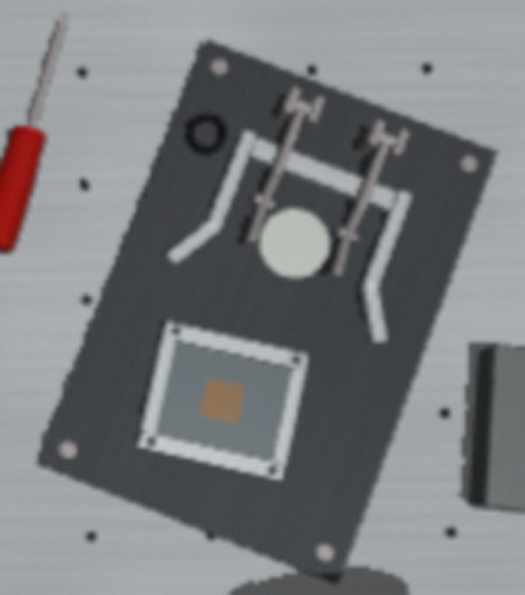

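View pics/sz.png

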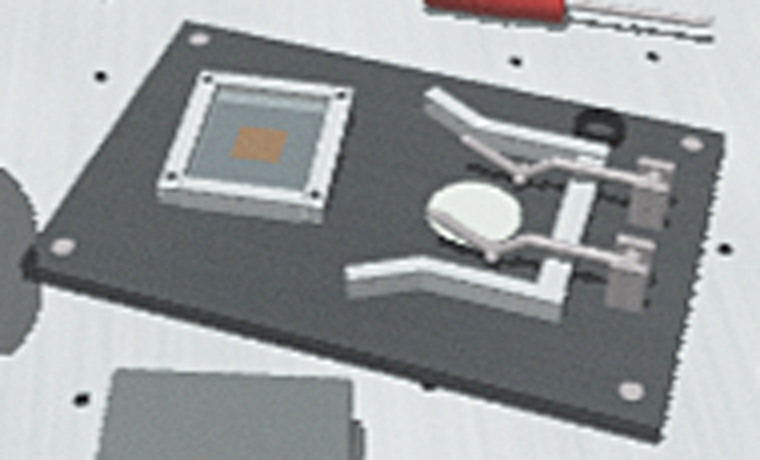

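```bash
cat >> h.py <<'E'
from scipy.optimize import least_squares
def fit(obs,x0):
    # obs: list of (cam,uv,local xyz with absolute z)
    def f(p):
        c,s=np.cos(p[2]),np.sin(p[2]); r=[]
        for cam,uv,l in obs:
            r+=list(np.array(proj(cam,[p[0]+c*l[0]-s*l[1],p[1]+s*l[0]+c*l[1],l[2]]))-uv)
        return np.array(r)
    o=least_squares(f,x0); return o.x,o.fun
def T(p): return (p[0]/3.5+285-.36,p[1]/3.5+105-.36)
def S(p): return (p[0]/4+205-.37,p[1]/4+230-.37)
E
python3 - <<'E'
from h import *
dk=[(105,100,.012),(105,-100,.012),(-190,100,.012),(-190,-100,.012)]
pl=[(40,45,.024),(40,-45,.024),(-40,-45,.024),(-40,45,.024)]
mm=lambda L:[(a/1e3,b/1e3,c) for a,b,c in L]
D={"top":[T(p) for p in[(203,42),(497,152),(38,463),(340,578)]],"side":[S(p) for p in[(724,135),(660,432),(187,22),(33,250)]]}
P={"top":[T(p) for p in[(168,322),(307,355),(283,479),(139,447)]],"side":[S(p) for p in[(354,88),(325,212),(158,195),(202,72)]]}
for n,O,L,x0 in(("home",D,mm(dk),(.655,-.13,-.35)),("plate",P,mm(pl),(.55,-.09,-.2))):
    for cs in(["top"],["side"],["top","side"]):
        x,r=fit([(c,u,l) for c in cs for u,l in zip(O[c],L)],x0)
        print(n,cs,x.round(4),np.abs(r).max().round(2))
        if n=="home" : h=x
    if n=="plate":
        c,s=np.cos(h[2]),np.sin(h[2]); d=x[:2]-h[:2]
        print("plate in home",c*d[0]+s*d[1],-s*d[0]+c*d[1],x[2]-h[2])
s=robot.sense(); print(s["t"],s["tool_pos"],s["tool_rot"],s["finger_gap"])
E
```

```text
home ['top'] [ 0.6534 -0.1315 -0.3874] 1.73
home ['side'] [ 0.6554 -0.1303 -0.4065] 2.51
home ['top', 'side'] [ 0.6545 -0.1312 -0.396 ] 3.0
plate ['top'] [ 0.5526 -0.0825 -0.2385] 0.54
plate ['side'] [ 0.5539 -0.0843 -0.2326] 1.09
plate ['top', 'side'] [ 0.5533 -0.0831 -0.2354] 1.53
plate in home -0.1118890726695362 0.005311015153525472 0.160596144630977
0.5 [ 0.15149788 -0.60637903  0.24529839] [[ 9.70184712e-01  2.42366714e-01  1.21772355e-05]
 [ 2.42366715e-01 -9.70184710e-01 -6.16641686e-05]
 [-3.13117427e-06  6.27769902e-05 -9.99999998e-01]] 0.08511184773690016
```

apply_moves([
  {"jaw": 0.35, "slide": [342, 538, -100], "roll": -0.48},
  {"jaw": 0.35, "slide": [342, 538, -100], "roll": -0.48},
  {"jaw": 0.35, "slide": [342, 538, -100], "roll": -0.48},
  {"jaw": 0.35, "slide": [342, 538, -100], "roll": -0.48},
  {"jaw": 0.35, "slide": [342, 538, -100], "roll": -0.48},
  {"jaw": 0.35, "slide": [342, 538, -100], "roll": -0.48},
  {"jaw": 0.35, "slide": [342, 538, -100], "roll": -0.48},
  {"jaw": 0.35, "slide": [342, 538, -100], "roll": -0.48},
  {"jaw": 0.35, "slide": [342, 538, -100], "roll": -0.48},
  {"jaw": 0.35, "slide": [342, 538, -100], "roll": -0.48},
  {"jaw": 0.35, "slide": [342, 538, -100], "roll": -0.48},
  {"jaw": 0.35, "slide": [342, 538, -100], "roll": -0.48},
  {"jaw": 0.35, "slide": [342, 538, -100], "roll": -0.48},
  {"jaw": 0.35, "slide": [342, 538, -100], "roll": -0.48},
])

```text
t: 2.25
tool_pos: [0.4932, -0.0693, 0.1456]
tool_rot: [[0.972, -0.234, 0.0], [-0.234, -0.972, -0.0], [0.0, 0.0, -1.0]]
wrist_force: [-0.9, -0.3, 0.0]
finger_gap: 0.0294
finger_force: 0.0
```

apply_moves([
  {"jaw": 0.35, "slide": [0, 0, -55], "roll": 0},
  {"jaw": 0.35, "slide": [0, 0, -107], "roll": 0},
  {"jaw": 0.35, "slide": [0, 0, -107], "roll": 0},
])

```text
t: 2.62
tool_pos: [0.4918, -0.0688, 0.0361]
tool_rot: [[0.972, -0.234, -0.006], [-0.234, -0.972, 0.002], [-0.006, -0.0, -1.0]]
wrist_force: [-0.4, 0.6, -0.3]
finger_gap: 0.0296
finger_force: 0.0
```

Run:
```python
from h import *
print(robot.sense()["tool_pos"])
b=vision.camera("side")[210:345,205:395]
cv2.imwrite("pics/s1.png",cv2.resize(b,None,fx=4,fy=4,interpolation=cv2.INTER_CUBIC))
```

```text
[ 0.49181819 -0.06875581  0.03608323]
```

View pics/s1.png

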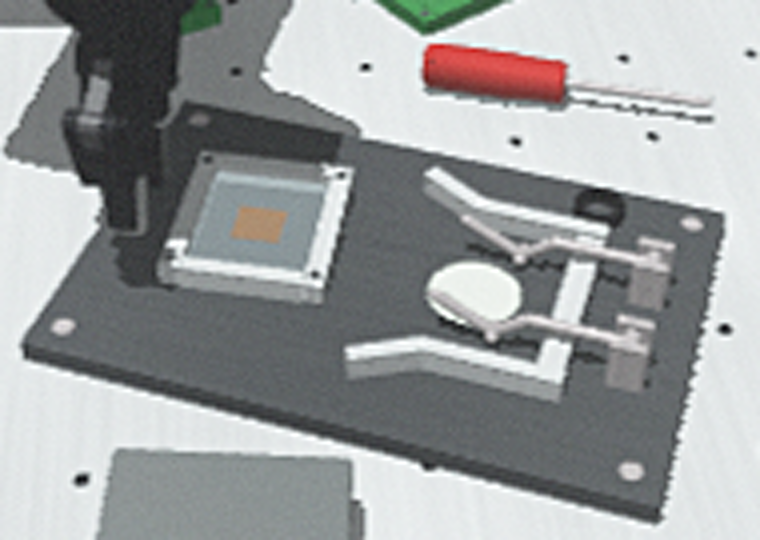

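apply_moves([
  {"jaw": 0.35, "slide": [1, 0, -4], "roll": 0},
  {"jaw": 0.35, "slide": [1, 0, -7], "roll": 0},
  {"jaw": 0.35, "slide": [1, 0, -7], "roll": 0},
])

```text
t: 3.05
tool_pos: [0.4948, -0.0684, 0.0322]
tool_rot: [[0.972, -0.233, 0.001], [-0.233, -0.972, -0.0], [0.001, 0.0, -1.0]]
wrist_force: [0.2, 0.2, 0.6]
finger_gap: 0.0296
finger_force: 0.0
```

apply_moves([
  {"jaw": 0.35, "slide": [0, 0, -3], "roll": 0},
  {"jaw": 0.35, "slide": [0, 0, -4], "roll": 0},
  {"jaw": 0.35, "slide": [0, 0, -4], "roll": 0},
])

```text
t: 3.42
tool_pos: [0.4944, -0.0683, 0.0272]
tool_rot: [[0.972, -0.233, -0.0], [-0.233, -0.972, -0.0], [-0.0, 0.0, -1.0]]
wrist_force: [-1.9, -1.0, 0.5]
finger_gap: 0.03
finger_force: 0.0
```

apply_moves([
  {"jaw": 0.35, "slide": [4, -1, 1], "roll": 0},
  {"jaw": 0.35, "slide": [8, -2, 1], "roll": 0},
  {"jaw": 0.35, "slide": [12, -3, 1], "roll": -0.03},
  {"jaw": 0.35, "slide": [16, -4.5, 1], "roll": -0.06},
  {"jaw": 0.35, "slide": [20, -6, 1], "roll": -0.1},
  {"jaw": 0.35, "slide": [24, -7.5, 1], "roll": -0.14},
  {"jaw": 0.35, "slide": [28, -9, 1], "roll": -0.161},
  {"jaw": 0.35, "slide": [31, -10, 1], "roll": -0.161},
  {"jaw": 0.35, "slide": [31, -10, 1], "roll": -0.161},
])

```text
t: 4.55
tool_pos: [0.5258, -0.0785, 0.0283]
tool_rot: [[0.923, -0.386, 0.0], [-0.386, -0.923, -0.0], [0.0, 0.0, -1.0]]
wrist_force: [-1.0, -0.1, 0.2]
finger_gap: 0.03
finger_force: 0.0
```

Run:
```python
from h import *
print(robot.sense()["tool_pos"])
b=vision.camera("side")[210:345,205:395]
cv2.imwrite("pics/s2.png",cv2.resize(b,None,fx=4,fy=4,interpolation=cv2.INTER_CUBIC))
cv2.imwrite("pics/t2.png",cv2.resize(vision.camera("top")[105:275,285:435],None,fx=3.5,fy=3.5,interpolation=cv2.INTER_CUBIC))
```

```text
[ 0.52576098 -0.07847592  0.02831032]
```

View pics/t2.png

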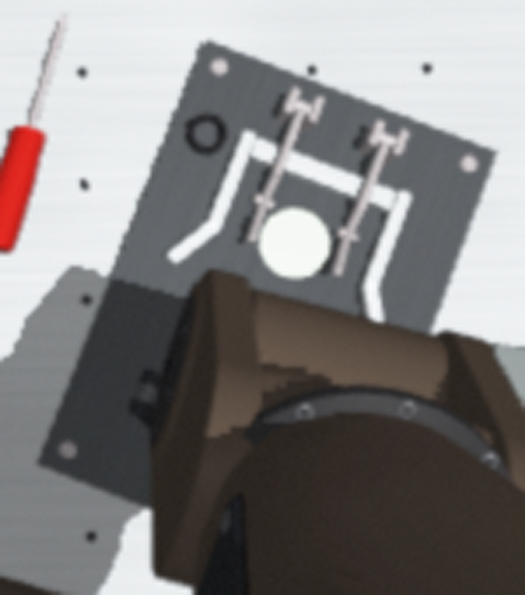

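Top view is hidden by the arm; the side view is needed.

View pics/s2.png

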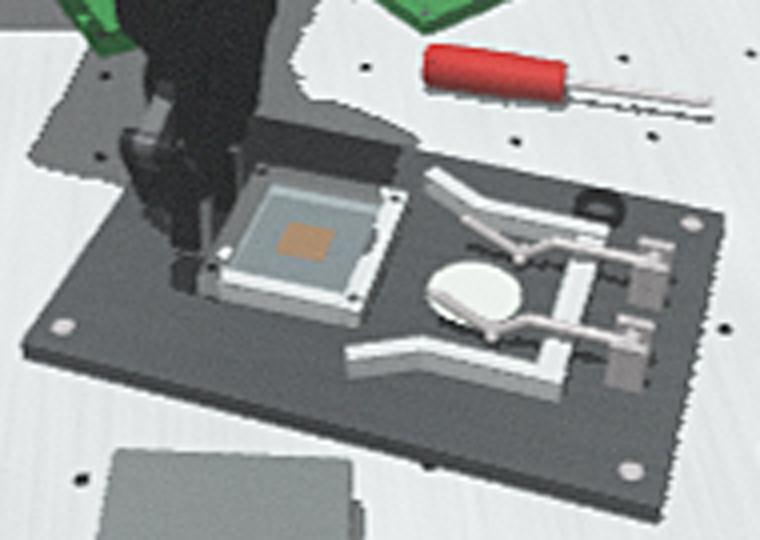

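Run:
```python
from h import *
pl=[(.04,.045,.024),(.04,-.045,.024),(-.04,-.045,.024)]
O=[(408,187),(361,314),(207,287)]
x,r=fit([("side",(u[0]/4+205-.37,u[1]/4+210-.37),l) for u,l in zip(O,pl)],(.58,-.1,-.39))
print(x,r.round(1))
for h in([.6545,-.1312,-.396],[.6534,-.1315,-.3874]):
    c,s=np.cos(h[2]),np.sin(h[2]); d=x[:2]-h[:2]
    print("plate in home",c*d[0]+s*d[1],-s*d[0]+c*d[1],x[2]-h[2])
    for l in[(-.043,-.066,.024),(-.012,-.048,.024),(-.012,.048,.024),(-.043,.066,.024),(.04,0.044,.022),(-.043,-.066,.012)]:
        for cam,f,o in(("side",4,(205,210)),("top",3.5,(285,105))):
            p=proj(cam,[h[0]+c*l[0]-s*l[1],h[1]+s*l[0]+c*l[1],l[2]]); print(l,cam,((np.array(p)-o+.4)*f).round())
```

```text
[ 0.57639482 -0.09828695 -0.30970907] [-0.4  1.3  1.7 -0.4 -1.4 -0.9]
plate in home -0.08475630243546824 0.000238362298930532 0.08629093090478518
(-0.043, -0.066, 0.024) side [347. 348.]
(-0.043, -0.066, 0.024) top [373. 340.]
(-0.012, -0.048, 0.024) side [425. 337.]
(-0.012, -0.048, 0.024) top [363. 283.]
(-0.012, 0.048, 0.024) side [478. 208.]
(-0.012, 0.048, 0.024) top [219. 226.]
(-0.043, 0.066, 0.024) side [427. 174.]
(-0.043, 0.066, 0.024) top [174. 261.]
(0.04, 0.044, 0.022) side [579. 239.]
(0.04, 0.044, 0.022) top [253. 154.]
(-0.043, -0.066, 0.012) side [347. 367.]
(-0.043, -0.066, 0.012) top [368. 342.]
plate in home -0.08384596912231647 0.0016605776332606487 0.07769093090478518
(-0.043, -0.066, 0.024) side [346. 349.]
(-0.043, -0.066, 0.024) top [374. 341.]
(-0.012, -0.048, 0.024) side [423. 338.]
(-0.012, -0.048, 0.024) top [364. 284.]
(-0.012, 0.048, 0.024) side [475. 209.]
(-0.012, 0.048, 0.024) top [219. 228.]
(-0.043, 0.066, 0.024) side [424. 175.]
(-0.043, 0.066, 0.024) top [175. 263.]
(0.04, 0.044, 0.022) side [577. 239.]
(0.04, 0.044, 0.022) top [253. 156.]
(-0.043, -0.066, 0.012) side [345. 369.]
(-0.043, -0.066, 0.012) top [369. 343.]
```

apply_moves([
  {"jaw": 0.35, "slide": [4, -1.5, 0], "roll": 0},
  {"jaw": 0.35, "slide": [8, -3, 0], "roll": 0},
  {"jaw": 0.35, "slide": [12, -4.7, 0], "roll": 0},
  {"jaw": 0.35, "slide": [16, -6.3, 0], "roll": 0},
  {"jaw": 0.35, "slide": [20, -8, 0], "roll": 0},
  {"jaw": 0.35, "slide": [24, -9.5, 0], "roll": 0},
  {"jaw": 0.35, "slide": [28, -11.2, 0], "roll": 0},
  {"jaw": 0.35, "slide": [32, -13, 0], "roll": 0},
  {"jaw": 0.35, "slide": [36, -14.6, 0], "roll": 0},
  {"jaw": 0.35, "slide": [36, -14.6, 0], "roll": 0},
])

```text
t: 5.9
tool_pos: [0.5619, -0.0932, 0.0283]
tool_rot: [[0.923, -0.386, 0.001], [-0.386, -0.923, -0.0], [0.001, 0.0, -1.0]]
wrist_force: [-0.0, 0.4, -0.0]
finger_gap: 0.0298
finger_force: 0.0
```

Run:
```python
from h import *
b=vision.camera("side")[210:345,205:395]
cv2.imwrite("pics/s3.png",cv2.resize(b,None,fx=4,fy=4,interpolation=cv2.INTER_CUBIC))
```

```text
(no output)
```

View pics/s3.png

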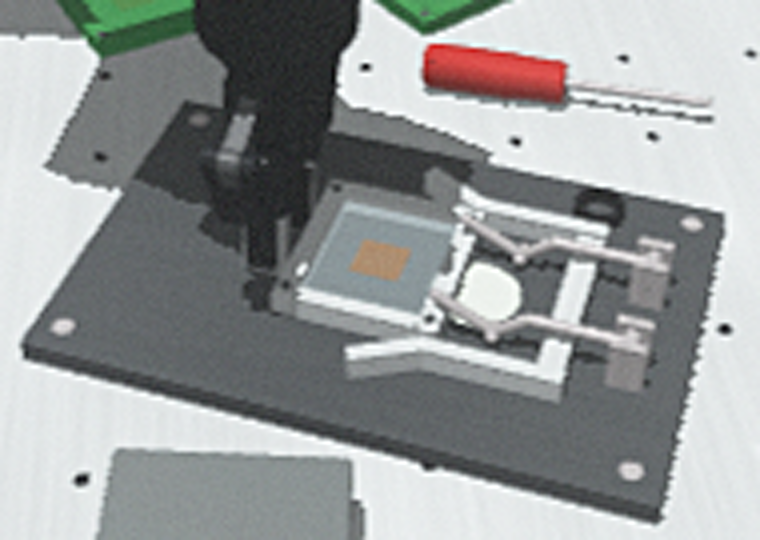

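apply_moves([
  {"jaw": 0.35, "slide": [4, -1.6, 0], "roll": 0},
  {"jaw": 0.35, "slide": [8, -3.3, 0], "roll": 0},
  {"jaw": 0.35, "slide": [12, -5, 0], "roll": 0},
  {"jaw": 0.35, "slide": [16, -6.7, 0], "roll": 0},
  {"jaw": 0.35, "slide": [20, -8.4, 0], "roll": 0},
  {"jaw": 0.35, "slide": [23, -9.6, 0], "roll": 0},
  {"jaw": 0.35, "slide": [26, -10.9, 0], "roll": 0},
  {"jaw": 0.35, "slide": [29, -12.1, 0], "roll": 0},
  {"jaw": 0.35, "slide": [32, -13.4, 0], "roll": 0},
  {"jaw": 0.35, "slide": [35, -14.6, 0], "roll": 0},
  {"jaw": 0.35, "slide": [35, -14.6, 0], "roll": 0},
])

```text
t: 7.32
tool_pos: [0.5971, -0.1079, 0.0285]
tool_rot: [[0.922, -0.386, 0.001], [-0.386, -0.922, -0.0], [0.001, -0.0, -1.0]]
wrist_force: [0.0, -0.3, -0.5]
finger_gap: 0.0297
finger_force: 0.0
```

apply_moves([
  {"jaw": 0.35, "slide": [2, -0.8, 0], "roll": 0},
  {"jaw": 0.35, "slide": [4, -1.6, 0], "roll": 0},
  {"jaw": 0.35, "slide": [6, -2.5, 0], "roll": 0},
  {"jaw": 0.35, "slide": [8, -3.3, 0], "roll": 0},
  {"jaw": 0.35, "slide": [8, -3.3, 0], "roll": 0},
])

```text
t: 7.95
tool_pos: [0.6047, -0.1109, 0.0283]
tool_rot: [[0.923, -0.386, 0.0], [-0.386, -0.923, -0.0], [0.0, 0.0, -1.0]]
wrist_force: [-1.8, -0.5, -1.2]
finger_gap: 0.03
finger_force: 0.6
```

Run:
```python
from h import *
b=vision.camera("side")[210:345,205:395]
cv2.imwrite("pics/s4.png",cv2.resize(b,None,fx=4,fy=4,interpolation=cv2.INTER_CUBIC))
```

```text
(no output)
```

View pics/s4.png

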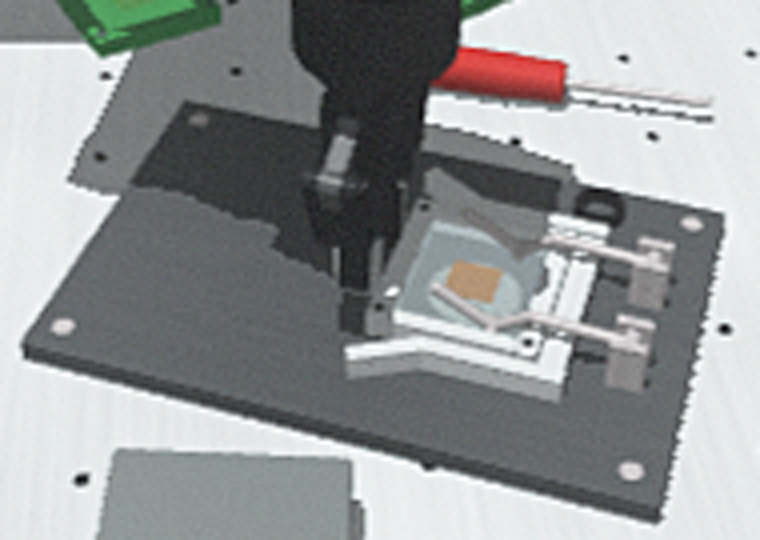

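apply_moves([
  {"jaw": 0.35, "slide": [1, -0.4, 0], "roll": 0},
  {"jaw": 0.35, "slide": [2, -0.8, 0], "roll": 0},
  {"jaw": 0.35, "slide": [2, -0.8, 0], "roll": 0},
])

```text
t: 8.38
tool_pos: [0.6059, -0.1115, 0.0282]
tool_rot: [[0.923, -0.386, -0.002], [-0.386, -0.923, 0.0], [-0.002, 0.0, -1.0]]
wrist_force: [-4.1, 2.0, 0.6]
finger_gap: 0.0297
finger_force: 2.6
```

apply_moves([
  {"jaw": 0.35, "slide": [1, -0.4, 0], "roll": 0},
  {"jaw": 0.35, "slide": [2, -0.8, 0], "roll": 0},
  {"jaw": 0.35, "slide": [2, -0.8, 0], "roll": 0},
])

```text
t: 8.75
tool_pos: [0.6061, -0.1115, 0.0279]
tool_rot: [[0.923, -0.386, -0.006], [-0.386, -0.923, 0.002], [-0.006, 0.001, -1.0]]
wrist_force: [-12.7, 5.0, 6.2]
finger_gap: 0.0301
finger_force: 7.0
```

apply_moves([
  {"jaw": 0.35, "slide": [1, -0.4, 0], "roll": 0},
  {"jaw": 0.35, "slide": [1.5, -0.6, 0], "roll": 0},
  {"jaw": 0.35, "slide": [1.5, -0.6, 0], "roll": 0},
])

```text
t: 9.12
tool_pos: [0.6062, -0.1115, 0.0276]
tool_rot: [[0.923, -0.385, -0.01], [-0.385, -0.923, 0.003], [-0.01, 0.001, -1.0]]
wrist_force: [-18.3, 8.2, 8.5]
finger_gap: 0.0296
finger_force: 10.2
```

Hard against the stop. Back off, lift and go clear for a check.

apply_moves([
  {"jaw": 0.35, "slide": [-8, 3.3, 0], "roll": 0},
  {"jaw": 0.35, "slide": [-20, 8.3, 0], "roll": 0},
  {"jaw": 0.35, "slide": [-20, 8.3, 0], "roll": 0},
  {"jaw": 0.35, "slide": [-20, 8, 60], "roll": 0},
  {"jaw": 0.35, "slide": [-20, 8, 120], "roll": 0},
  {"jaw": 0.35, "slide": [-20, 68, 150], "roll": 0},
  {"jaw": 0.35, "slide": [-20, 128, 150], "roll": 0},
  {"jaw": 0.35, "slide": [-20, 188, 150], "roll": 0},
  {"jaw": 0.35, "slide": [-20, 248, 150], "roll": 0},
  {"jaw": 0.35, "slide": [-40, 300, 150], "roll": 0},
  {"jaw": 0.35, "slide": [-40, 300, 150], "roll": 0},
])

```text
t: 10.5
tool_pos: [0.569, 0.1902, 0.1785]
tool_rot: [[0.924, -0.382, 0.0], [-0.382, -0.924, 0.0], [0.0, -0.0, -1.0]]
wrist_force: [0.2, -0.5, -0.2]
finger_gap: 0.0297
finger_force: 0.0
```

Run:
```python
from h import *
b=cv2.resize(vision.camera("side")[250:320,280:385],None,fx=5,fy=5,interpolation=cv2.INTER_CUBIC)
a=cv2.resize(vision.camera("top")[125:215,325:415],None,fx=3.0,fy=3.889,interpolation=cv2.INTER_CUBIC)
cv2.imwrite("pics/f.png",np.hstack([b,a[:350]]))
```

```text
(no output)
```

View pics/f.png

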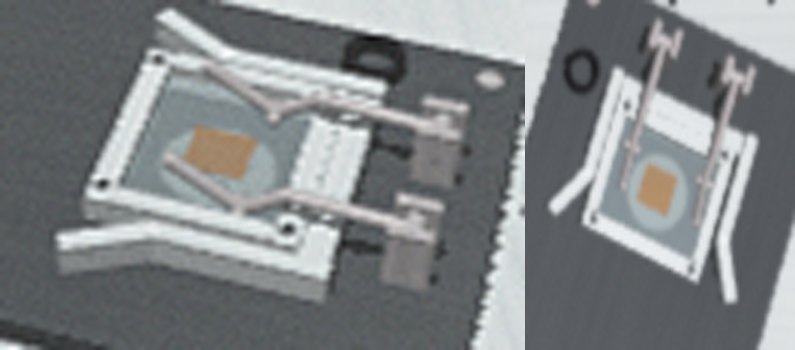

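The plate lies square between the guides with its front bar against the stop. Both clip noses (side crop about (275,117) and (240,207)) are down on the glass behind the front bar, and the ring, box and screwdriver have not moved. Handing in.

```bash
python3 -c "
from workcell import workorder
print(workorder.sign_off())"
```

```text
the job is handed in; nothing more can be done
None
```

I pushed the plate home against the end stop, and the last pictures show both clips down on the glass; the job was handed in at about 10.6 s, the sign-off returned no verdict, and the screwdriver, ring and box were not touched.

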